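# Lock the chamber lid with its quarter-turn fastener

## Robot

A 7-joint arm with a two-finger parallel gripper is mounted at the origin on a cart in front of the work surface, level with it; the furniture and walls round the work are solid. World frame = base frame: x ahead of the robot, y to its left, z up, the work surface at z = 0. Lengths are in mm, angles in rad, forces in N, time in s.
With the tool pointing down it reaches from about 400 to 875 mm from the base axis. Payload 6.5 kg.
Tool frame: the origin (TCP) lies between the finger pads; the fingertips stand 8 mm ahead of it and the grasp point (between the pads) lies 11 mm behind it; x points along the fingers, z is the direction in which the jaws open and shut, and the axes are right-handed (so a half turn about x gives the same grasp; the last joint's range is limited). The gripper opens to 85 mm and grips with 20 to 120 N. Pads are 22 mm wide; open, the fingers measure 114 mm over their backs; the gripper's body (76 mm by 85 mm) begins 54 mm behind the grasp point. The pads swing forward as they close: fully open they stand 13 mm farther back than shut.
Start: joints at [1.241, 0.536, -0.004, 1.538, 0.003, 1.067, -0.071], TCP at [169.484, -627.507, 239.29] pointing down, gripper open.
Joint ranges: [-2.7, 2.7], [-0.37, 2.16], [-1.27, 1.26], [0.24, 2.4], [-1.31, 4.45], [0.19, 1.91], [-2.76, 2.76]. Speed limits (rad/s): [2.39, 2.39, 3.14, 3.14, 3.14, 3.14, 3.14].

## Interface

Orientations are given as [roll, pitch, yaw] about the fixed x, y, z axes, in that order (R = Rz(yaw) Ry(pitch) Rx(roll)).
In Python, from cell import r gives the robot as it stands.
- The arm moves only by the tool apply_moves, never from a script. Its argument "targets" is a list of rows, each a list of 2 entries, a list of its own where there are three numbers: the shift along the tool's x, y, z in mm, then the turn about the tool's x in rad. In form: [[[x, y, z], spin], ...]. A call has exactly 10 rows; each row shifts and turns the commanded pose from where the row before left it, along the tool's axes as they then stand; what a row does not reach is not made up. A row lasts 1/8 s, in which the tool goes at most 62.5 mm and 10.7 degrees, less where a joint would pass 70% of its speed; a pose out of reach is approached as far as the arm can. A call with a gripper value outside its range is refused whole. "claw" is the opening, from 0 (shut) to 1 (fully open), set as the call begins (left out, the last holds). The fingers move at their own pace and stop on an object; the grip force is fixed at half the most. Time passes only in rows, so rows that do not move let the fingers close, or fill a call up. It gives the time, the measured TCP pose, the force and the opening at its end, in the units of the state.
- r.sense(): the state, without advancing time (a new reading comes with each control period).
- r.capture(name): name is "side" or "top" or "wrist"; returns a dict with "frame" (384x512x3 uint8, blue, green, red), "camera_matrix" (3x3 intrinsics, pixels), "dist" ([k1, k2, p1, p2, k3] as OpenCV has them; the pictures are not rectified), "R" (3x3) and "t" (3): a world point X has camera coordinates R X + t; the wrist camera has in their place "hand_eye" (4x4, takes a point from camera to tool coordinates, whose origin is the TCP and whose axes are the tool frame's). Camera axes: x right, y down, z forward; pixel columns grow to the right and rows downward; lengths in mm; the calibration is good to about 2 mm. A picture is of the moment at which its call begins: read the wrist's pose just before it. There is no depth.
- r.finish_job(): hands the job in, once; it reports no verdict.
The state is a dict: "time_s": time; "q": joint angles; "qvel": joint speeds; "tau": joint torques, N m; "ee_pos": TCP position; "tool_rot": TCP orientation; "wrist_force": force on the tool from outside, world axes, zero at the start; "wrist_torque": the same for the moment, N m; "width": opening from 0.0 (shut) to 1.0 (fully open).
Only numpy, scipy, OpenCV 4.12 (cv2) and the standard library are available. Lean on these libraries where they do the work, as an engineer would, in place of code of your own. Each camera call takes 0.05 s, during which the arm holds its last target.

## Task

Take the yellow wing fastener from its grey stand, put its crossbar through the hole in the lid into the slot below (feel for it: the slot is a little off the centre of the hole), press it down against the sprung lid and turn it a quarter turn clockwise (seen from above) until it springs up into its locked detent and holds the lid down by itself. Press with feel: the fastener must never bear on the lid or the slotted plate with more than 35 N. Leave the two specimen cups and the timer where they are, and let go at the end.

Things in the scene. Friction and masses are not known exactly. Their poses are not given: they have to be found in the camera images.
- fastener: Loose quarter-turn fastener, 64 mm tall, about 80 g, upright in the stand. Origin at its lowest end, z up, x along crossbar and wing; both ends alike. From below: steel crossbar 18 (x) x 6 (y) mm, z = 0 to 8 mm; stem 6 mm thick; yellow flange 50 mm across, z = 24.5 to 29.5 mm; upright yellow wing with a black line on top.
- wing (a point): Middle of the fastener's yellow wing, 54 mm above the fastener's lowest end; axes as the fastener's. The wing is 40 (x) x 12 (y) mm and runs from 24.5 mm below this point (the flange's top) to 9.5 mm above it. Pinch it across its 12 mm (along y), from above.
- stand: Fixed grey block 56 x 56 x 36 mm with a round hole 29 mm across, 30 mm deep in its top; origin at the centre of its underside, z up. The fastener's stem hangs in the hole, its flange rests on the block's top, so its lower end is 11.5 mm above the bench.
- chamber: Fixed white box with a sprung grey lid, 136 (x) x 116 (y) x 64.5 mm high with the lid up; origin at the centre of its underside on the bench, z up. White marks on the lid lie along x (the wing as the crossbar goes in), green marks along y (the wing when locked). Inside stops let the entered, pressed bar turn clockwise only, a quarter turn plus 0.2 rad play.
- hole (a point): Centre of the round hole, 34 mm across, in the lid's middle, at the lid's top; moves with the lid. Axes as the chamber's. Under it lies a fixed brass plate, its top 18.5 mm below the raised lid's top, with a slot 22 (x) x 8.5 (y) mm. The plate is not central: its slot lies up to 2 mm off this point in x and 5 mm in y, not measured; find it by feel.
- lid (a joint): How far the lid is pressed straight down, m: 0 up (start), 0.006 locked, 0.009 where the bar comes clear and can turn, 0.0115 hard stop. It pushes back about 1 N per mm, steeply more at the hard stop. The flange meets the lid once the bar is 6 mm into the slot. Turned 1.45 to 1.7 rad, the eased bar springs up 3 mm into a groove: locked.
- cup_yellow: Bystander: white specimen cup with yellow cap, 64 mm across, 71 mm tall; origin at the centre of its underside.
- cup_orange: Bystander: white specimen cup with orange cap, 64 mm across, 71 mm tall; origin at the centre of its underside.
- timer: Bystander: small white lab timer, 60 x 70 x 22 mm; origin at the centre of its underside.
There are look-alikes about, which are no part of the job. Leave any purple or red look-alike of the fastener alone.

How it is judged (in metres and radians):
On the way:
1. The crossbar has entered the slot under the lid, the wing in line with the white marks (z of fastener in the frame of chamber below 0.042 m and horizontal distance between fastener and hole below 0.008 m and angle between the x axis of fastener and the x axis of chamber, either way round below 0.3 rad), for 0.1 s.
At the end, for the whole second after the job is handed in: Fastener upright (0.12 rad) within 8 mm of the hole's centre, wing along the green marks within 0.3 rad, sprung up into its groove (lower end 31.8 to 36.2 mm above the chamber's underside), lid held down 4.2 to 7.7 mm; at rest (angle between the x axis of fastener and the y axis of chamber, either way round below 0.3 rad and horizontal distance between fastener and hole below 0.008 m and angle between fastener's own z axis and vertical below 0.12 rad and z of fastener in the frame of chamber between 0.0318 and 0.0362 m and value of joint lid between 0.0042 and 0.0077 m and linear speed of fastener below 0.01 m/s and angular speed of fastener below 0.1 rad/s); the robot touches nothing.
It fails at once if The fastener bears on the chamber, its lid or the slotted plate with more than 35 N (contact force between fastener and chamber above 35 N).
It fails at once if The yellow cup is moved by more than 20 mm (distance of cup_yellow from where it was at the start of the episode above 0.02 m).
It fails at once if The orange cup is moved by more than 20 mm (distance of cup_orange from where it was at the start of the episode above 0.02 m).
It fails at once if The timer is moved by more than 20 mm (distance of timer from where it was at the start of the episode above 0.02 m).
It also fails if it takes over 72 s, if anything falls off the work surface, if the arm or the gripper's body presses on something with over 40 N, if the wrist force passes 120 N, or if a joint passes its speed limit or range.

## Working session

There is one attempt and no reset: what is moved stays moved. The work goes in short steps, Python scripts to look and compute and a tool call to move; the robot and the scene stay as the last step left them, time stands still between calls to the robot, and variables do not carry over. Pictures are saved under pics/ and viewed, and the job is handed in when it is done.

Besides the shell and the picture viewer there is one more tool, called by a JSON object that holds its "api" and its "payload", one argument or row to a line. apply_moves: Moves the arm, as the interface text tells. Its arguments: {"type":"object","properties":{"targets":{"type":"array"},"claw":{"type":"number"}},"required":["targets"]}

```bash
mkdir -p pics; ls; python3 - <<'E'
from cell import r
import cv2
s=r.sense();print(s)
for n in ("side","top","wrist"):
    c=r.capture(n);cv2.imwrite(f"pics/{n}0.png",c["frame"])
    print(n,c["camera_matrix"],c["dist"],c.get("R"),c.get("t"),c.get("hand_eye"))
E
```

```text
pics
{'time_s': 0.0, 'q': array([ 1.24080615,  0.5371799 , -0.00445584,  1.53889621,  0.00260348,
        1.06728821, -0.07120372]), 'qvel': array([ 0.00159615,  0.00057249,  0.0001917 ,  0.00260049, -0.00187116,
        0.00088271,  0.00111599]), 'tau': array([ 2.85037640e-05, -5.83408391e+01,  1.04864404e+00, -2.59099495e+01,
        1.23404613e-02,  9.50998074e-03,  6.19723494e-06]), 'ee_pos': array([ 169.30930967, -626.9095681 ,  238.39501229]), 'tool_rot': array([-3.071499  ,  1.56903046,  1.90476491]), 'wrist_force': array([-0.555584  , -0.21722421,  0.66492332]), 'wrist_torque': array([ 0.03056291,  0.06151203, -0.00968563]), 'width': 0.9975892481211888}
side [[356.60164137   0.         257.0778842 ]
 [  0.         356.60164137 190.01440826]
 [  0.           0.           1.        ]] [-0.02356419  0.          0.          0.          0.        ] [[-0.88136149 -0.47209377 -0.01814917]
 [-0.20397689  0.41489729 -0.88670946]
 [ 0.42614006 -0.77780956 -0.46197071]] [577.21242569  60.26514943 846.11492986] None
top [[438.6747298    0.         258.65113913]
 [  0.         438.6747298  189.97098031]
 [  0.           0.           1.        ]] [-0.0669823  0.         0.         0.         0.       ] [[ 0.00643397 -0.99991064  0.01171832]
 [-0.9977647  -0.00719875 -0.06643631]
 [ 0.06651473 -0.01126467 -0.99772185]] [233.90279512 549.92440261 961.63461306] None
wrist [[278.4438647    0.         263.12502038]
 [  0.         278.4438647  191.88023537]
 [  0.           0.           1.        ]] [-0.06393638  0.          0.          0.          0.        ] None None [[ 9.47693411e-06 -3.25861062e-01  9.45417668e-01 -1.34930739e+02]
 [ 8.67396043e-04 -9.45417310e-01 -3.25860948e-01  8.46569636e+01]
 [ 9.99999624e-01  8.23139708e-04  2.73690939e-04  3.20645762e-01]
 [ 0.00000000e+00  0.00000000e+00  0.00000000e+00  1.00000000e+00]]
```

View pics/side0.png

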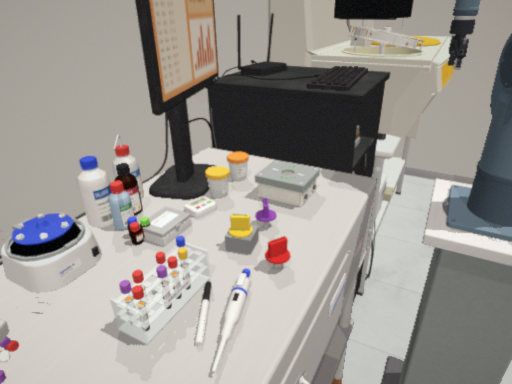

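View pics/top0.png

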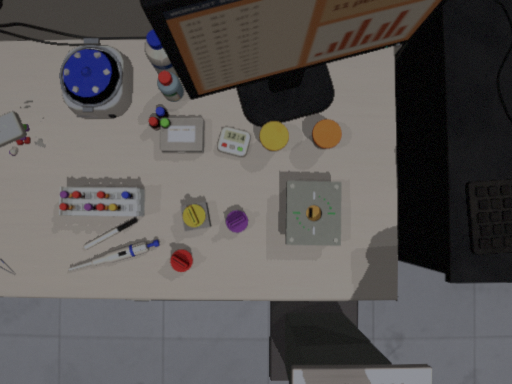

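View pics/wrist0.png

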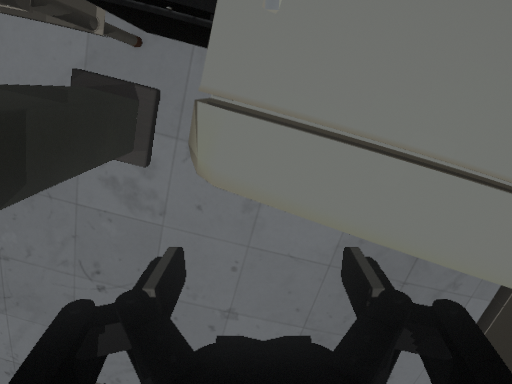

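```bash
cat > h.py <<'E'
import numpy as np,cv2
def ray(c,uv,R=None,t=None):
    R=c["R"] if R is None else R; t=c["t"] if t is None else t
    R=np.array(R);t=np.array(t)
    p=cv2.undistortPoints(np.array(uv,float).reshape(-1,1,2),c["camera_matrix"],np.array(c["dist"])).reshape(-1,2)
    d=np.c_[p,np.ones(len(p))]@R
    return -R.T@t,d
def atz(c,uv,z,R=None,t=None):
    o,d=ray(c,uv,R,t); return o+d*((z-o[2])/d[:,2])[:,None]
def wristRt(c,s):
    from scipy.spatial.transform import Rotation as Ro
    T=np.eye(4);T[:3,:3]=Ro.from_euler('xyz',s["tool_rot"]).as_matrix();T[:3,3]=s["ee_pos"]
    M=np.linalg.inv(T@np.array(c["hand_eye"]));return M[:3,:3],M[:3,3]
def proj(c,X,R=None,t=None):
    R=c["R"] if R is None else R; t=c["t"] if t is None else t
    return cv2.projectPoints(np.array(X,float).reshape(-1,3),cv2.Rodrigues(np.array(R))[0],np.array(t,float),c["camera_matrix"],np.array(c["dist"]))[0].reshape(-1,2)
def crop(f,x0,y0,x1,y1,k,name):
    im=cv2.resize(f[y0:y1,x0:x1],None,fx=k,fy=k,interpolation=cv2.INTER_CUBIC)
    for x in range((x0//10+1)*10,x1,10): cv2.putText(im,str(x),(int((x-x0)*k)-10,8),0,.3,(0,0,255));cv2.line(im,(int((x-x0+.5)*k),10),(int((x-x0+.5)*k),16),(0,0,255))
    for y in range((y0//10+1)*10,y1,10): cv2.putText(im,str(y),(0,int((y-y0)*k)+4),0,.3,(0,0,255));cv2.line(im,(22,int((y-y0+.5)*k)),(28,int((y-y0+.5)*k)),(0,0,255))
    cv2.imwrite(name,im)
E
python3 - <<'E'
import cv2
from h import *
f=cv2.imread("pics/top0.png")
crop(f,165,185,255,280,8,"pics/c1.png".replace("c1","c1"))
crop(f,270,165,360,260,6,"pics/c2.png")
crop(cv2.imread("pics/side0.png"),210,180,310,275,7,"pics/c3.png")
E
python3 -c "
import cv2
for n in (1,2,3):print(cv2.imread(f'pics/c{n}.png').shape)"
```

```text
(760, 720, 3)
(570, 540, 3)
(665, 700, 3)
```

```bash
python3 - <<'E'
import cv2
from h import *
f=cv2.imread("pics/top0.png")
crop(f,170,190,250,272,7,"pics/c1b.png")
crop(cv2.imread("pics/side0.png"),210,190,300,272,7,"pics/c3b.png")
E
```

```text
(no output)
```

View pics/c1b.png

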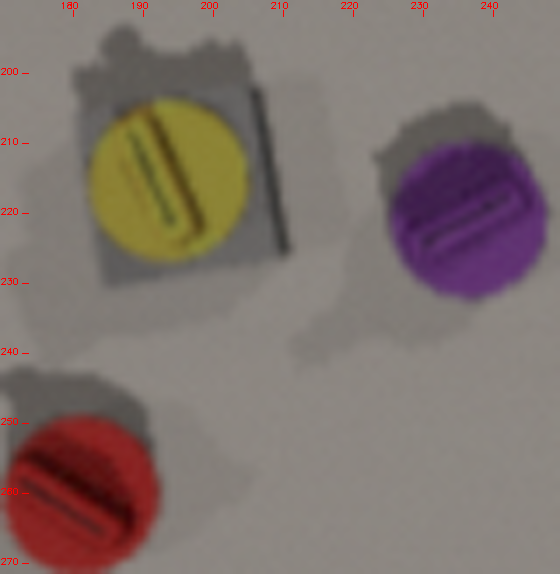

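View pics/c2.png

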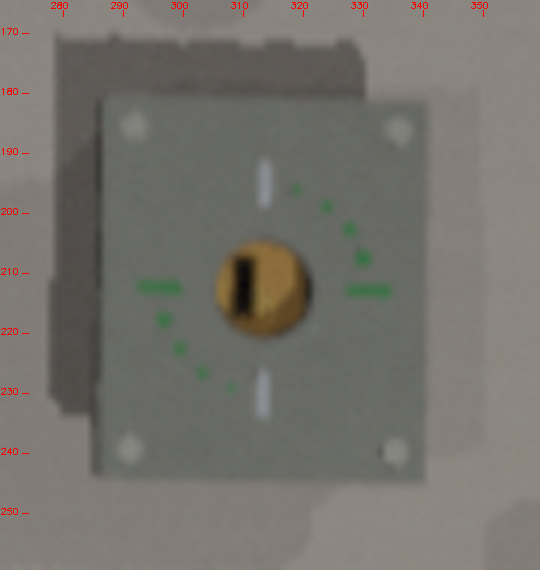

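View pics/c3b.png

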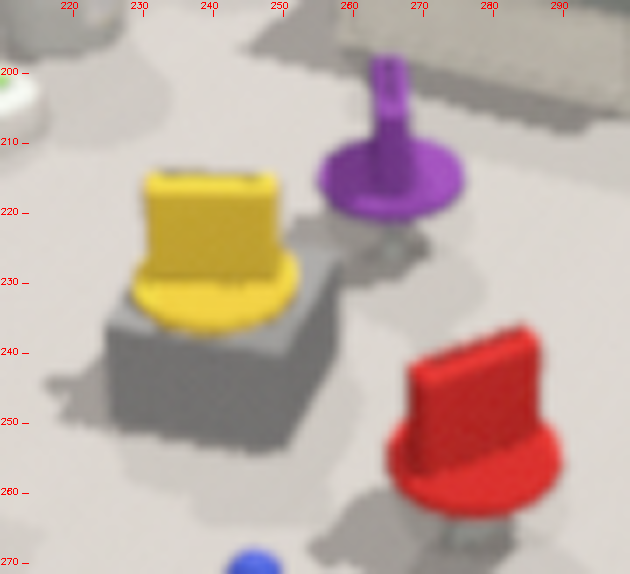

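```bash
python3 - <<'E'
from h import *
from cell import r
c=r.capture("top")
np.set_printoptions(precision=1,suppress=True)
def p(n,uv,z): print(n,atz(c,uv,z))
p("wing line ends",[[189,208.5],[194.5,221.5]],75)
p("flange c",[[194.0,215.3]],41)
p("lid corners(90x? marks)",[[292.3,185.3],[336.3,186.3],[291.2,239.3],[335.7,240]],64.5)
p("hole",[[313.3,212.5]],64.5)
p("white marks",[[313.8,195],[313.3,230]],64.5)
p("green",[[296,212.2],[331,212.9]],64.5)
p("slot",[[310.0,212.3]],46)
p("slot ends",[[310.3,207],[309.6,217.5]],46)
p("cups",[[274,136],[327,134]],71)
p("timer",[[234,142]],22)
p("purple",[[240,220]],60)
s=r.capture("side")
w=np.array(atz(c,[[191.75,215]],75))
print(proj(s,w))
E
```

```text
wing line ends [[504.5 383.8  75. ]
 [477.5 371.8  75. ]]
flange c [[490.7 377.7  41. ]]
lid corners(90x? marks) [[555.6 166.7  64.5]
 [554.2  72.7  64.5]
 [441.3 168.8  64.5]
 [440.2  74.4  64.5]]
hole [[498.1 122.   64.5]]
white marks [[535.3 120.9  64.5]
 [461.1 122.   64.5]]
green [[498.5 158.8  64.5]
 [497.5  84.3  64.5]]
slot [[498.8 126.6  46. ]]
slot ends [[510.3 126.   46. ]
 [487.6 127.5  46. ]]
cups [[660.  206.3  71. ]
 [665.5  93.1  71. ]]
timer [[655.1 293.5  22. ]]
purple [[481.3 277.3  60. ]]
[[239.8 214.7]]
```

```bash
python3 - <<'E'
from h import *
from cell import r
from scipy.spatial.transform import Rotation as Ro
c=r.capture("top");s=r.capture("side")
np.set_printoptions(precision=2,suppress=True)
print(-c["R"].T@c["t"],-s["R"].T@s["t"])
def tri(a,b):
    o1,d1=ray(c,[a]);o2,d2=ray(s,[b]);d1=d1[0];d2=d2[0]
    A=np.c_[d1,-d2];x=np.linalg.lstsq(A,o2-o1,rcond=None)[0]
    p,q=o1+x[0]*d1,o2+x[1]*d2; return (p+q)/2,np.linalg.norm(p-q)
print("box corner",tri((448,282),(388,82)))
print("mon near y+ corner",tri((198,95),(152,104)))
print("mon other",tri((430,32),(218,82)))
st=r.sense();print(st["ee_pos"],Ro.from_euler('xyz',st["tool_rot"]).as_matrix(),st["time_s"],st["q"])
crop(s["frame"],120,0,400,180,2.8,"pics/s2.png")
E
```

```text
[483.23 248.67 993.24] [160.46 905.61 454.79]
box corner (array([344.88, -88.64, 262.87]), np.float64(69.41473211778927))
mon near y+ corner (array([698.97, 350.5 , 272.01]), np.float64(21.810587006910634))
mon other (array([825.75, -67.96, 236.76]), np.float64(5.214527162355081))
[ 169.44 -627.4   239.1 ] [[-0.    0.97  0.26]
 [ 0.    0.26 -0.97]
 [-1.   -0.   -0.  ]] 0.35 [ 1.24  0.54 -0.    1.54  0.    1.07 -0.07]
```

View pics/s2.png

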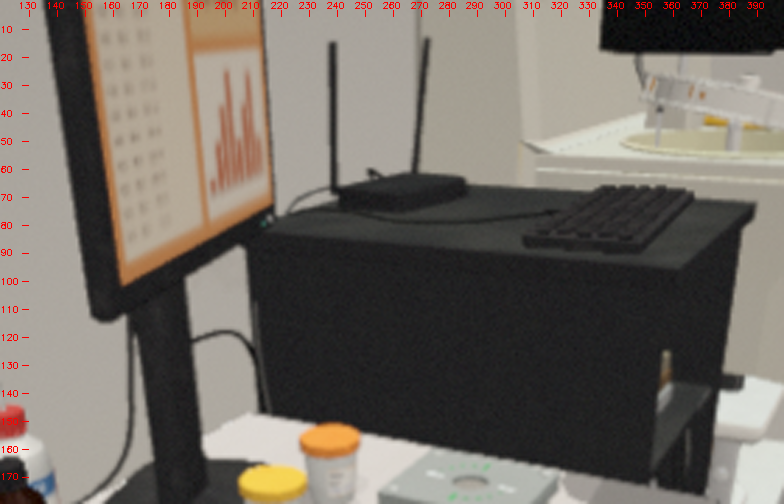

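```bash
cat > plan.py <<'E'
# expand world waypoints -> tool-frame rows
import numpy as np
from scipy.spatial.transform import Rotation as Ro
def rows(R0,p0,wps):
    """wps: list of (p_world, zangle(world heading of tool z), n)"""
    R=np.array([R0[:,0],R0[:,1],R0[:,2]]).T.copy();p=np.array(p0,float);out=[]
    a=np.arctan2(R[1,2],R[0,2])
    for q,b,n in wps:
        q=np.array(q,float)
        for i in range(n):
            d=(q-p)/(n-i); da=(b-a)/(n-i)
            sh=R.T@d; out.append([np.round(sh,1).tolist(),round(-da,3)])
            p=p+d;a=a+da;R=R@Ro.from_euler('x',-da).as_matrix()
    return out
E
python3 - <<'E'
from h import *
from plan import *
from cell import r
s=r.capture("side");st=r.sense()
np.set_printoptions(precision=0,suppress=True)
print(atz(s,[[237,70],[268,62],[240,74],[285,65],[308,86],[363,95],[245,82]],260))
R=Ro.from_euler('xyz',st["tool_rot"]).as_matrix();p=st["ee_pos"]
for x in rows(R,p,[((169,-627,420),-1.305,5),((260,-480,440),-0.95,5),((380,-280,440),-.3,5),((430,-100,440),.35,5),((450,100,400),1.0,5),((480,300,300),1.6,5)]): print(x)
E
```

```text
[[ 817. -168.  260.]
 [ 803. -375.  260.]
 [ 767. -104.  260.]
 [ 711. -329.  260.]
 [ 502.  -12.  260.]
 [ 345.   35.  260.]
 [ 685.    6.  260.]]
[[-36.2, -0.1, -0.1], np.float64(-0.0)]
[[-36.2, -0.1, -0.1], np.float64(-0.0)]
[[-36.2, -0.1, -0.1], np.float64(-0.0)]
[[-36.2, -0.1, -0.1], np.float64(-0.0)]
[[-36.2, -0.1, -0.1], np.float64(-0.0)]
[[-4.0, 25.3, -23.6], np.float64(-0.071)]
[[-4.0, 26.9, -21.7], np.float64(-0.071)]
[[-4.0, 28.4, -19.8], np.float64(-0.071)]
[[-4.0, 29.7, -17.7], np.float64(-0.071)]
[[-4.0, 30.9, -15.6], np.float64(-0.071)]
[[0.0, 42.8, -18.6], np.float64(-0.13)]
[[0.0, 44.8, -12.9], np.float64(-0.13)]
[[0.0, 46.1, -7.0], np.float64(-0.13)]
[[0.0, 46.6, -0.9], np.float64(-0.13)]
[[0.0, 46.4, 5.1], np.float64(-0.13)]
[[0.0, 37.3, -1.1], np.float64(-0.13)]
[[0.0, 37.2, 3.8], np.float64(-0.13)]
[[0.0, 36.4, 8.6], np.float64(-0.13)]
[[0.0, 35.0, 13.2], np.float64(-0.13)]
[[0.0, 33.0, 17.6], np.float64(-0.13)]
[[8.0, 36.2, 17.5], np.float64(-0.13)]
[[8.0, 33.6, 22.0], np.float64(-0.13)]
[[8.0, 30.5, 26.2], np.float64(-0.13)]
[[8.0, 26.8, 29.9], np.float64(-0.13)]
[[8.0, 22.7, 33.2], np.float64(-0.13)]
[[20.0, 16.6, 36.9], np.float64(-0.12)]
[[20.0, 12.0, 38.6], np.float64(-0.12)]
[[20.0, 7.3, 39.8], np.float64(-0.12)]
[[20.0, 2.5, 40.4], np.float64(-0.12)]
[[20.0, -2.4, 40.4], np.float64(-0.12)]
```

{"api": "apply_moves", "payload": {
  "targets": [
    [[-36,0,0],0],
    [[-36,0,0],0],
    [[-36,0,0],0],
    [[-36,0,0],0],
    [[-36,0,0],0],
    [[-4,25,-24],-0.07],
    [[-4,27,-22],-0.07],
    [[-4,28,-20],-0.07],
    [[-4,30,-18],-0.07],
    [[-4,31,-16],-0.07]
  ]
}}

```text
time_s: 1.65
ee_pos: [260.9, -478.1, 439.5]
tool_rot: [-0.433, 1.571, -1.387]
wrist_force: [0.5, -0.7, -0.0]
width: 1.004
```

```bash
python3 - <<'E'
from plan import *
from cell import r
st=r.sense();print(st["q"].round(3),st["wrist_force"],st["ee_pos"])
R=Ro.from_euler('xyz',st["tool_rot"]).as_matrix();p=st["ee_pos"]
print(R.round(3))
for x in rows(R,p,[((380,-280,440),-.3,6),((430,-100,440),.35,5),((450,80,440),1.0,5),((480,250,400),1.6,5),((490,370,300),1.99,4)]): print(x)
E
```

```text
[ 1.091  0.211 -0.126  1.528  0.027  1.404  0.01 ] [ 0.47162544 -0.65344839 -0.02095758] [ 260.91764235 -478.1105175   439.52582668]
[[ 0.     0.816  0.578]
 [-0.     0.578 -0.816]
 [-1.    -0.     0.   ]]
[[-0.1, 35.3, -15.5], np.float64(-0.109)]
[[-0.1, 36.8, -11.5], np.float64(-0.109)]
[[-0.1, 37.8, -7.5], np.float64(-0.109)]
[[-0.1, 38.4, -3.3], np.float64(-0.109)]
[[-0.1, 38.5, 0.9], np.float64(-0.109)]
[[-0.1, 38.2, 5.1], np.float64(-0.109)]
[[-0.0, 37.3, -1.1], np.float64(-0.13)]
[[-0.0, 37.2, 3.8], np.float64(-0.13)]
[[-0.0, 36.4, 8.6], np.float64(-0.13)]
[[-0.0, 35.0, 13.2], np.float64(-0.13)]
[[-0.0, 33.0, 17.6], np.float64(-0.13)]
[[-0.0, 32.4, 16.1], np.float64(-0.13)]
[[-0.0, 30.1, 20.2], np.float64(-0.13)]
[[-0.0, 27.2, 23.9], np.float64(-0.13)]
[[-0.0, 23.9, 27.2], np.float64(-0.13)]
[[-0.0, 20.2, 30.1], np.float64(-0.13)]
[[8.0, 13.3, 31.9], np.float64(-0.12)]
[[8.0, 9.4, 33.2], np.float64(-0.12)]
[[8.0, 5.4, 34.1], np.float64(-0.12)]
[[8.0, 1.2, 34.5], np.float64(-0.12)]
[[8.0, -2.9, 34.4], np.float64(-0.12)]
[[25.0, -3.4, 29.9], np.float64(-0.097)]
[[25.0, -6.3, 29.4], np.float64(-0.097)]
[[25.0, -9.1, 28.7], np.float64(-0.098)]
[[25.0, -11.9, 27.7], np.float64(-0.097)]
```

{"api": "apply_moves", "payload": {
  "targets": [
    [[0,35,-15],-0.11],
    [[0,37,-11],-0.11],
    [[0,38,-7],-0.11],
    [[0,38,-3],-0.11],
    [[0,38,1],-0.11],
    [[0,38,5],-0.11],
    [[0,37,-1],-0.13],
    [[0,37,4],-0.13],
    [[0,36,9],-0.13],
    [[0,35,13],-0.13]
  ]
}}

```text
time_s: 2.9
ee_pos: [420.3, -138.5, 439.4]
tool_rot: [-1.396, 1.57, -1.168]
wrist_force: [-0.0, -0.4, -0.2]
width: 1.001
```

```bash
python3 - <<'E'
from plan import *
from cell import r
st=r.sense();print(st["q"].round(3),st["wrist_force"],st["ee_pos"])
R=Ro.from_euler('xyz',st["tool_rot"]).as_matrix();p=st["ee_pos"]
print(R.round(3))
for x in rows(R,p,[((450,80,440),1.0,5),((480,250,400),1.6,5),((490,370,300),1.99,4)]): print(x)
E
```

```text
[ 0.729  0.032 -0.521  1.736  0.017  1.378  0.433] [-0.00394202 -0.38668378 -0.21134428] [ 420.29129247 -138.48835301  439.44238673]
[[ 0.    -0.226  0.974]
 [-0.001  0.974  0.226]
 [-1.    -0.001  0.   ]]
[[-0.1, 41.2, 15.7], np.float64(-0.154)]
[[-0.1, 38.3, 21.8], np.float64(-0.154)]
[[-0.1, 34.5, 27.5], np.float64(-0.154)]
[[-0.1, 29.9, 32.4], np.float64(-0.154)]
[[-0.1, 24.5, 36.6], np.float64(-0.154)]
[[8.0, 13.3, 31.9], np.float64(-0.12)]
[[8.0, 9.4, 33.2], np.float64(-0.12)]
[[8.0, 5.4, 34.1], np.float64(-0.12)]
[[8.0, 1.2, 34.5], np.float64(-0.12)]
[[8.0, -2.9, 34.4], np.float64(-0.12)]
[[25.0, -3.4, 29.9], np.float64(-0.097)]
[[25.0, -6.3, 29.5], np.float64(-0.097)]
[[25.0, -9.1, 28.7], np.float64(-0.098)]
[[25.0, -11.9, 27.7], np.float64(-0.097)]
```

{"api": "apply_moves", "payload": {
  "targets": [
    [[0,41,16],-0.15],
    [[0,38,22],-0.15],
    [[0,35,27],-0.15],
    [[0,30,32],-0.15],
    [[0,25,36],-0.15],
    [[8,13,32],-0.12],
    [[8,9,33],-0.12],
    [[8,5,34],-0.12],
    [[8,1,34],-0.12],
    [[8,-3,34],-0.12]
  ]
}}

```text
time_s: 4.15
ee_pos: [487.3, 246.1, 399.1]
tool_rot: [-2.379, 1.57, -0.801]
wrist_force: [0.9, 0.5, 0.3]
width: 1.0
```

```bash
python3 - <<'E'
from plan import *
from cell import r
import cv2
st=r.sense();print(st["q"].round(3),st["wrist_force"],st["ee_pos"])
R=Ro.from_euler('xyz',st["tool_rot"]).as_matrix();p=st["ee_pos"]
print(R.round(3))
for x in rows(R,p,[((495,378,220),1.99,8)]): print(x)
for n in ("wrist","side"): cv2.imwrite(f"pics/{n}1.png",r.capture(n)["frame"])
E
```

```text
[ 0.16   0.354 -0.929  1.564  0.287  1.369  0.78 ] [0.92627428 0.47555195 0.30593034] [487.3011746  246.11615887 399.10024423]
[[ 0.    -1.    -0.007]
 [-0.    -0.007  1.   ]
 [-1.    -0.    -0.   ]]
[[22.4, -1.1, 16.5], np.float64(-0.052)]
[[22.4, -1.9, 16.4], np.float64(-0.052)]
[[22.4, -2.8, 16.3], np.float64(-0.052)]
[[22.4, -3.6, 16.1], np.float64(-0.052)]
[[22.4, -4.4, 15.9], np.float64(-0.052)]
[[22.4, -5.2, 15.7], np.float64(-0.052)]
[[22.4, -6.0, 15.4], np.float64(-0.052)]
[[22.4, -6.8, 15.0], np.float64(-0.052)]
```

View pics/wrist1.png

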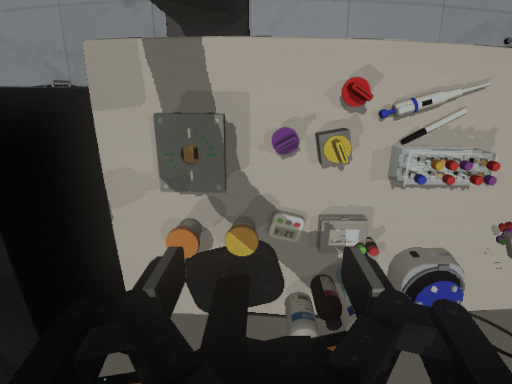

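View pics/side1.png

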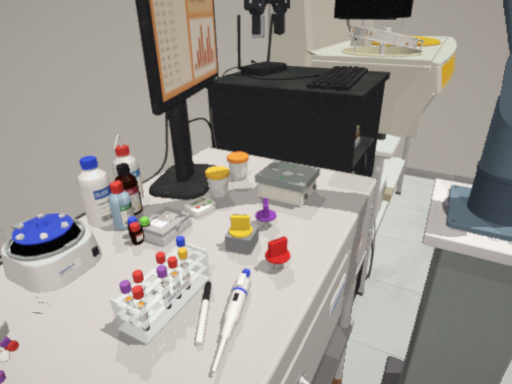

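```bash
python3 - <<'E'
from h import *
from cell import r
st=r.sense();c=r.capture("wrist")
np.save("pics/w1.npy",np.r_[st["ee_pos"],st["tool_rot"]])
f=cv2.imread("pics/wrist1.png")
crop(f,300,110,380,185,7.5,"pics/c4.png"); crop(f,145,105,235,200,6,"pics/c5.png")
E
```

```text
(no output)
```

View pics/c4.png

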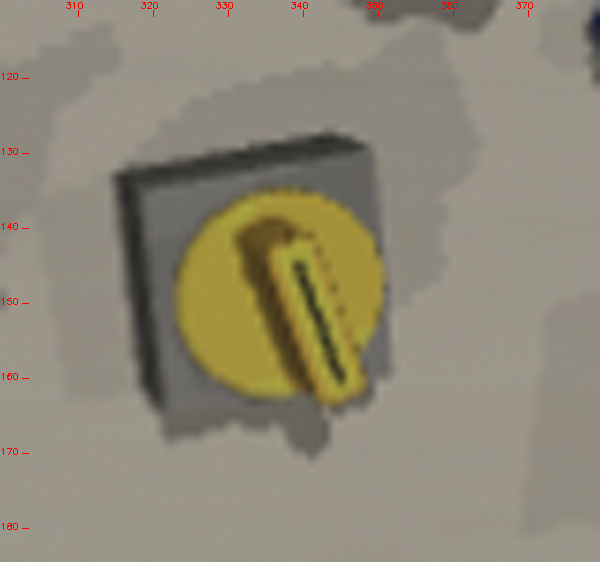

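View pics/c5.png

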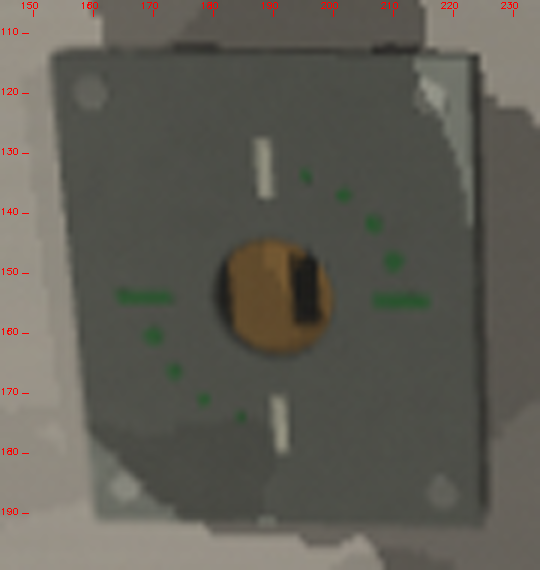

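```bash
python3 - <<'E'
from h import *
from cell import r
st=r.sense();c=r.capture("wrist");R,t=wristRt(c,st)
np.set_printoptions(precision=1,suppress=True)
w=atz(c,[[339.1,144.4],[345.2,160.4]],75,R,t);print("line",w,w.mean(0),np.arctan2(*(w[0]-w[1])[[1,0]]))
print("flange",atz(c,[[337,148.8]],41,R,t))
print("hole",atz(c,[[189.8,154]],64.5,R,t),"slot",atz(c,[[195.5,152.3]],46,R,t))
print("white",atz(c,[[188.6,132.7],[191.2,174.8]],64.5,R,t),"green",atz(c,[[168.6,153.5],[211,154.5]],64.5,R,t))
E
```

```text
line [[476.7 372.6  75. ]
 [503.6 385.4  75. ]] [490.2 379.   75. ] -2.6958443753229906
flange [[490.1 378.9  41. ]]
hole [[496.6 121.3  64.5]] slot [[497.2 126.8  46. ]]
white [[460.5 122.   64.5]
 [533.5 121.   64.5]] green [[495.7  84.7  64.5]
 [497.3 157.8  64.5]]
```

```bash
python3 - <<'E'
from plan import *
from cell import r
st=r.sense()
R=Ro.from_euler('xyz',st["tool_rot"]).as_matrix();p=st["ee_pos"]
for x in rows(R,p,[((490.5,378.4,160),2.0,10)]): print(x)
E
```

```text
[[23.9, -0.4, 13.3], np.float64(-0.043)]
[[23.9, -1.0, 13.3], np.float64(-0.043)]
[[23.9, -1.5, 13.2], np.float64(-0.043)]
[[23.9, -2.1, 13.2], np.float64(-0.043)]
[[23.9, -2.7, 13.1], np.float64(-0.043)]
[[23.9, -3.2, 12.9], np.float64(-0.043)]
[[23.9, -3.8, 12.8], np.float64(-0.043)]
[[23.9, -4.3, 12.6], np.float64(-0.043)]
[[23.9, -4.8, 12.4], np.float64(-0.043)]
[[23.9, -5.4, 12.2], np.float64(-0.043)]
```

{"api": "apply_moves", "payload": {
  "targets": [
    [[24,-0.4,13.3],-0.043],
    [[24,-1,13.3],-0.043],
    [[24,-1.5,13.2],-0.043],
    [[24,-2.1,13.2],-0.043],
    [[24,-2.7,13.1],-0.043],
    [[24,-3.2,12.9],-0.043],
    [[24,-3.8,12.8],-0.043],
    [[24,-4.3,12.6],-0.043],
    [[24,-4.8,12.4],-0.043],
    [[24,-5.4,12.2],-0.043]
  ]
}}

```text
time_s: 5.6
ee_pos: [491.4, 377.9, 158.3]
tool_rot: [-2.826, 1.57, -0.822]
wrist_force: [1.2, 0.8, -0.5]
width: 1.001
```

```bash
python3 - <<'E'
from h import *
from plan import *
from cell import r
st=r.sense();print(st["q"].round(3),st["ee_pos"],st["wrist_force"])
R=Ro.from_euler('xyz',st["tool_rot"]).as_matrix();p=st["ee_pos"];print(R.round(3),np.arctan2(R[1,2],R[0,2]))
for x in rows(R,p,[((490.5,378.4,54.5),2.0,9)]): print(x)
c=r.capture("wrist");Rw,t=wristRt(c,st)
f=c["frame"].copy()
for z,a in ((75,20),):
  for k in (-1,1):
    u=proj(c,[490.5+k*20*np.cos(.43),378.4+k*20*np.sin(.43),z],Rw,t)[0];cv2.circle(f,(int(u[0]+.5),int(u[1]+.5)),2,(255,0,0),-1);print(u)
cv2.imwrite("pics/w2.png",f)
E
```

```text
[-0.157  0.742 -0.852  1.651  0.63   1.045  0.796] [491.40864091 377.88826281 158.25274671] [ 1.19658971  0.75692232 -0.51399527]
[[ 0.001 -0.908 -0.419]
 [-0.001 -0.419  0.908]
 [-1.    -0.    -0.001]] 2.003569922170679
[[11.5, 0.1, 0.1], np.float64(0.0)]
[[11.5, 0.1, 0.1], np.float64(0.0)]
[[11.5, 0.1, 0.1], np.float64(0.0)]
[[11.5, 0.1, 0.1], np.float64(0.0)]
[[11.5, 0.1, 0.1], np.float64(0.0)]
[[11.5, 0.1, 0.1], np.float64(0.0)]
[[11.5, 0.1, 0.1], np.float64(0.0)]
[[11.5, 0.1, 0.1], np.float64(0.0)]
[[11.5, 0.1, 0.1], np.float64(0.0)]
[264.74674938 177.63499944]
[264.48861892 222.27207853]
```

View pics/w2.png

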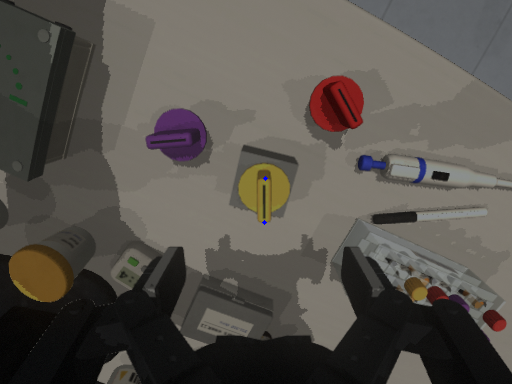

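{"api": "apply_moves", "payload": {
  "targets": [
    [[14,0.3,0.4],0],
    [[14,0.3,0.4],0],
    [[14,0.3,0],0],
    [[14,0,0],0],
    [[14,0,0],0],
    [[14,0,0],0],
    [[12,0,0],0],
    [[7,0,0],0],
    [[0,0,0],0],
    [[0,0,0],0]
  ]
}}

```text
time_s: 6.9
ee_pos: [490.0, 378.8, 56.7]
tool_rot: [-1.108, 1.57, 0.895]
wrist_force: [0.6, -0.1, -0.2]
width: 0.998
```

```bash
python3 - <<'E'
from cell import r
import cv2
st=r.sense();print(st["ee_pos"],st["wrist_force"],st["tool_rot"])
cv2.imwrite("pics/w3.png",r.capture("wrist")["frame"])
from h import *
crop(r.capture("side")["frame"],190,160,300,260,5.8,"pics/s3.png")
E
```

```text
[490.0089098  378.78211968  56.69747616] [ 0.56243459 -0.0575888  -0.16734096] [-1.10811535  1.57007473  0.89494123]
```

View pics/w3.png

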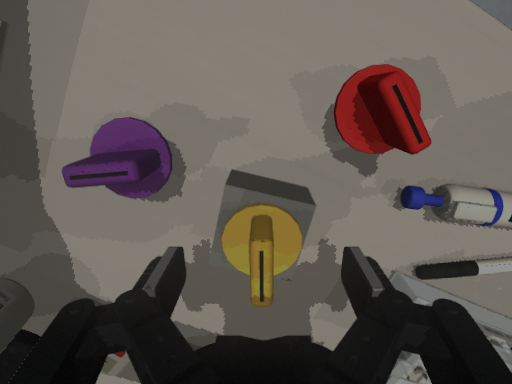

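View pics/s3.png

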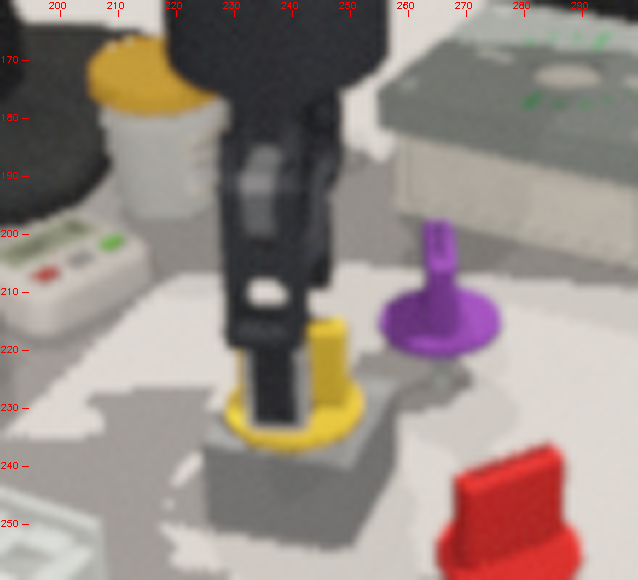

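{"api": "apply_moves", "payload": {
  "targets": [
    [[1,0,0],0],
    [[0,0,0],0],
    [[0,0,0],0],
    [[0,0,0],0],
    [[0,0,0],0],
    [[0,0,0],0],
    [[0,0,0],0],
    [[0,0,0],0],
    [[0,0,0],0],
    [[0,0,0],0]
  ],
  "claw": 0
}}

```text
time_s: 8.25
ee_pos: [489.9, 378.6, 55.4]
tool_rot: [-1.02, 1.57, 0.983]
wrist_force: [-0.1, 0.1, 3.2]
width: 0.127
```

```bash
python3 - <<'E'
from cell import r
import cv2
st=r.sense();print(st["ee_pos"],st["wrist_force"],st["wrist_torque"],st["width"])
cv2.imwrite("pics/w4.png",r.capture("wrist")["frame"])
from h import *
E
```

```text
[489.89877559 378.61249682  55.44243817] [-0.05823067  0.14326144  3.24360527] [0.00121433 0.00344522 0.0147852 ] 0.12718617286037354
```

View pics/w4.png

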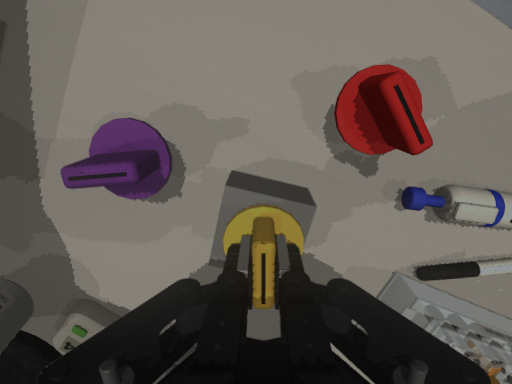

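```bash
python3 - <<'E'
from plan import *
from cell import r
st=r.sense()
R=Ro.from_euler('xyz',st["tool_rot"]).as_matrix();p=st["ee_pos"];print(np.arctan2(R[1,2],R[0,2]))
for x in rows(R,p,[((490.1,378.5,155),2.0,6),((497.7,126.7,155),1.555,14)]): print(x)
E
```

```text
2.0030511531646717
[[-16.6, -0.0, -0.0], np.float64(0.001)]
[[-16.6, -0.0, -0.0], np.float64(0.001)]
[[-16.6, -0.0, -0.0], np.float64(0.001)]
[[-16.6, -0.0, -0.0], np.float64(0.001)]
[[-16.6, -0.0, -0.0], np.float64(0.001)]
[[-16.6, -0.0, -0.0], np.float64(0.001)]
[[-0.0, 7.0, -16.6], np.float64(0.032)]
[[-0.0, 6.5, -16.8], np.float64(0.032)]
[[-0.0, 5.9, -17.0], np.float64(0.032)]
[[-0.0, 5.4, -17.2], np.float64(0.032)]
[[-0.0, 4.8, -17.3], np.float64(0.032)]
[[-0.0, 4.3, -17.5], np.float64(0.032)]
[[-0.0, 3.7, -17.6], np.float64(0.032)]
[[-0.0, 3.2, -17.7], np.float64(0.032)]
[[-0.0, 2.6, -17.8], np.float64(0.032)]
[[-0.0, 2.0, -17.9], np.float64(0.032)]
[[-0.0, 1.5, -17.9], np.float64(0.032)]
[[-0.0, 0.9, -18.0], np.float64(0.032)]
[[-0.0, 0.3, -18.0], np.float64(0.032)]
[[-0.0, -0.3, -18.0], np.float64(0.032)]
```

{"api": "apply_moves", "payload": {
  "targets": [
    [[-10,0,0],0],
    [[-15,0,0],0],
    [[-18,0,0],0],
    [[-18,0,0],0],
    [[-18,0,0],0],
    [[-18,0,0],0],
    [[-3,7,-16.6],0.032],
    [[0,6.5,-16.8],0.032],
    [[0,6,-17],0.032],
    [[0,5.4,-17.2],0.032]
  ]
}}

```text
time_s: 9.55
ee_pos: [492.0, 304.3, 154.7]
tool_rot: [2.146, 1.57, -2.265]
wrist_force: [0.1, 1.2, -1.1]
width: 0.128
```

```bash
python3 - <<'E'
from plan import *
from cell import r
import cv2
st=r.sense();print(st["ee_pos"],st["q"].round(2),st["wrist_force"],st["width"])
R=Ro.from_euler('xyz',st["tool_rot"]).as_matrix();p=st["ee_pos"];print(np.arctan2(R[1,2],R[0,2]))
for x in rows(R,p,[((497.7,126.7,140),1.555,9)]): print(x)
cv2.imwrite("pics/s5.png",r.capture("side")["frame"])
E
```

```text
[491.9993154  304.27766746 154.69619768] [-0.03  0.68 -0.84  1.76  0.6   0.98  0.76] [ 0.14461142  1.21735757 -1.13355856] 0.12795168354534725
1.8720303487274916
[[1.7, 5.2, -19.0], np.float64(0.035)]
[[1.7, 4.6, -19.2], np.float64(0.035)]
[[1.7, 3.9, -19.4], np.float64(0.035)]
[[1.7, 3.2, -19.5], np.float64(0.035)]
[[1.7, 2.5, -19.6], np.float64(0.035)]
[[1.7, 1.8, -19.7], np.float64(0.035)]
[[1.7, 1.1, -19.7], np.float64(0.035)]
[[1.7, 0.4, -19.7], np.float64(0.035)]
[[1.7, -0.3, -19.7], np.float64(0.035)]
```

View pics/s5.png

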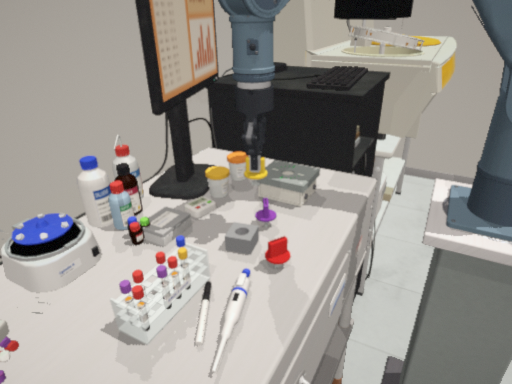

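Fastener is lifted (yellow at (256,172), stand empty). Carrying it over the chamber.

{"api": "apply_moves", "payload": {
  "targets": [
    [[1.7,5.2,-19],0.035],
    [[1.7,4.6,-19.2],0.035],
    [[1.7,3.9,-19.4],0.035],
    [[1.7,3.2,-19.5],0.035],
    [[1.7,2.5,-19.6],0.035],
    [[1.7,1.8,-19.7],0.035],
    [[1.7,1.1,-19.7],0.035],
    [[1.7,0.4,-19.7],0.035],
    [[1.7,-0.3,-19.7],0.035],
    [[0,0,0],0]
  ]
}}

```text
time_s: 10.85
ee_pos: [498.8, 126.7, 139.7]
tool_rot: [2.727, 1.569, -1.999]
wrist_force: [0.1, 0.1, -0.7]
width: 0.13
```

```bash
python3 - <<'E'
from h import *
from plan import *
from cell import r
st=r.sense();print(st["ee_pos"],st["q"].round(2),st["wrist_force"],st["wrist_torque"],st["width"])
R=Ro.from_euler('xyz',st["tool_rot"]).as_matrix();p=st["ee_pos"];print(R.round(3),np.arctan2(R[1,2],R[0,2]))
for n in ("side","wrist","top"): cv2.imwrite(f"pics/{n}6.png",r.capture(n)["frame"])
f=cv2.imread("pics/side6.png");crop(f,215,110,330,215,5.6,"pics/s6.png")
E
```

```text
[498.81810035 126.65017979 139.65457582] [ 0.27  0.58 -0.78  1.94  0.54  0.85  0.75] [ 0.11184825  0.14740643 -0.65437603] [-0.0019635   0.00652762  0.00241199] 0.12956716677125282
[[-0.001 -1.     0.014]
 [-0.001  0.014  1.   ]
 [-1.     0.001 -0.001]] 1.5566245519965618
```

View pics/s6.png

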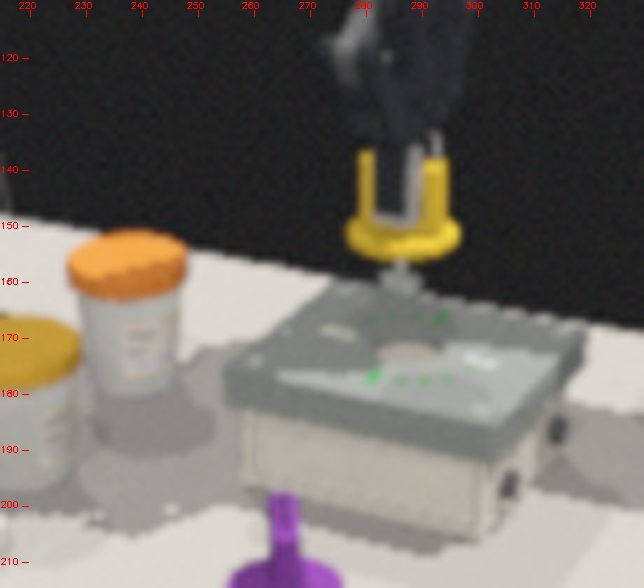

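View pics/wrist6.png

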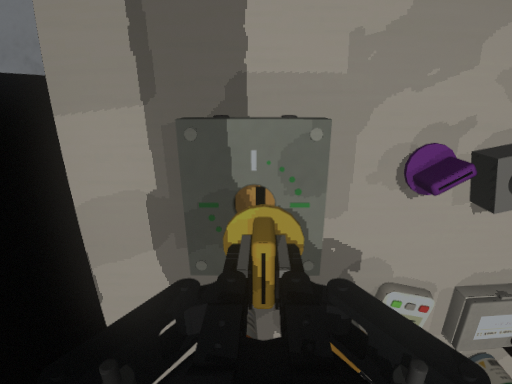

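```bash
python3 - <<'E'
from h import *
f=cv2.imread("pics/wrist6.png");crop(f,195,145,315,235,6.5,"pics/c6.png");crop(f,215,200,310,310,5.4,"pics/c7.png")
E
```

```text
(no output)
```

View pics/c6.png

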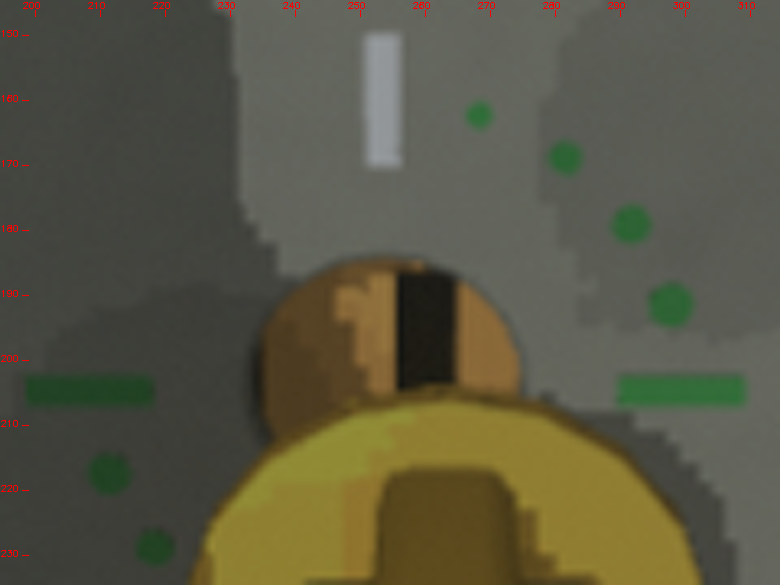

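View pics/c7.png

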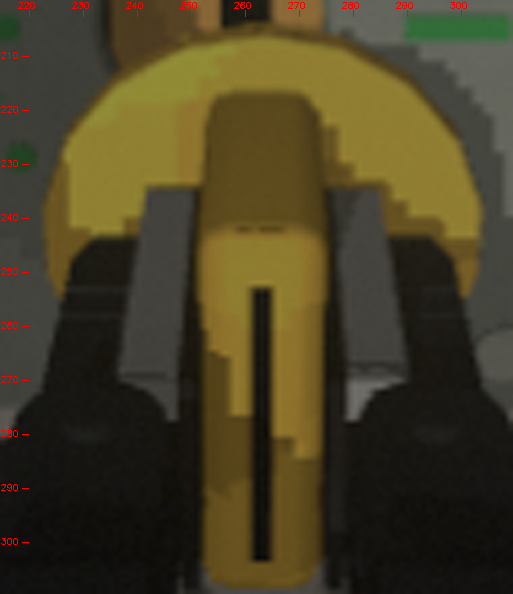

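```bash
python3 - <<'E'
from h import *
from cell import r
st=r.sense();c=r.capture("wrist");R,t=wristRt(c,st)
np.set_printoptions(precision=2,suppress=True)
z=st["ee_pos"][2]
w=atz(c,[[263,252.8],[263,303.6]],z+19.6,R,t);print("line",w,w.mean(0))
print("slot top end",atz(c,[[260.2,186],[260.2,204]],46,R,t))
print("green",atz(c,[[208.2,204.3],[299.5,204.3]],64.5,R,t),"white",atz(c,[[253.5,149.7],[253.5,170.3]],64.5,R,t))
print("hole top edge",atz(c,[[254,184]],64.5,R,t))
print(st["ee_pos"])
E
```

```text
line [[485.64 129.73 159.79]
 [515.86 129.45 159.79]] [500.75 129.59 159.79]
slot top end [[488.91 127.35  46.  ]
 [505.62 127.14  46.  ]]
green [[498.22  85.02  64.5 ]
 [498.89 159.37  64.5 ]] white [[453.87 122.83  64.5 ]
 [470.05 122.52  64.5 ]]
hole top edge [[481.25 122.69  64.5 ]]
[498.73 129.78 140.19]
```

```bash
python3 - <<'E'
from cell import r
for i in range(5):
    s=r.sense();print(s["time_s"],s["ee_pos"].round(2),s["tool_rot"].round(4),s["wrist_force"].round(2),s["qvel"].round(3));r.capture("top")
E
```

```text
11.05 [498.69 130.   140.19] [-0.342   1.5698  1.2196] [ 0.    0.23 -0.73] [-0.003  0.001  0.002  0.001  0.002  0.     0.002]
11.1 [498.67 129.96 140.16] [-0.3063  1.5699  1.2553] [-0.7  -0.12 -1.39] [-0.     0.001  0.004  0.     0.002  0.001  0.001]
11.15 [498.64 129.88 140.1 ] [-0.231   1.5701  1.3306] [-0.06  0.51 -1.1 ] [ 0.002  0.001  0.005 -0.     0.001 -0.     0.   ]
11.2 [498.64 129.69 140.07] [-0.2084  1.5703  1.3529] [ 0.31 -0.45 -1.15] [0.002 0.002 0.005 0.001 0.001 0.    0.002]
11.25 [498.67 129.51 140.04] [-0.2416  1.5704  1.3194] [ 0.73  0.57 -0.12] [ 0.002  0.001  0.003  0.001  0.    -0.    -0.   ]
```

{"api": "apply_moves", "payload": {
  "targets": [
    [[0,0,0],0],
    [[0,0,0],0],
    [[0,0,0],0],
    [[0,0,0],0],
    [[0,0,0],0],
    [[0,0,0],0],
    [[0,0,0],0],
    [[0,0,0],0],
    [[0,0,0],0],
    [[0,0,0],0]
  ]
}}

```text
time_s: 12.55
ee_pos: [498.7, 128.8, 140.0]
tool_rot: [1.611, 1.571, -3.112]
wrist_force: [0.2, 0.0, -0.5]
width: 0.125
```

```bash
python3 - <<'E'
from h import *
from cell import r
s=r.sense();print(s["ee_pos"]);c=r.capture("wrist");print(r.sense()["ee_pos"],s["wrist_force"])
f=c["frame"];cv2.imwrite("pics/w7.png",f);crop(f,195,145,315,235,6.5,"pics/c8.png");crop(f,215,200,310,310,5.4,"pics/c9.png")
np.save("pics/w7.npy",np.r_[s["ee_pos"],s["tool_rot"]])
E
```

```text
[498.70281398 128.84681028 139.95247345]
[498.73725043 128.84555051 139.98761924] [ 0.19819844  0.01186495 -0.49895821]
```

View pics/c8.png

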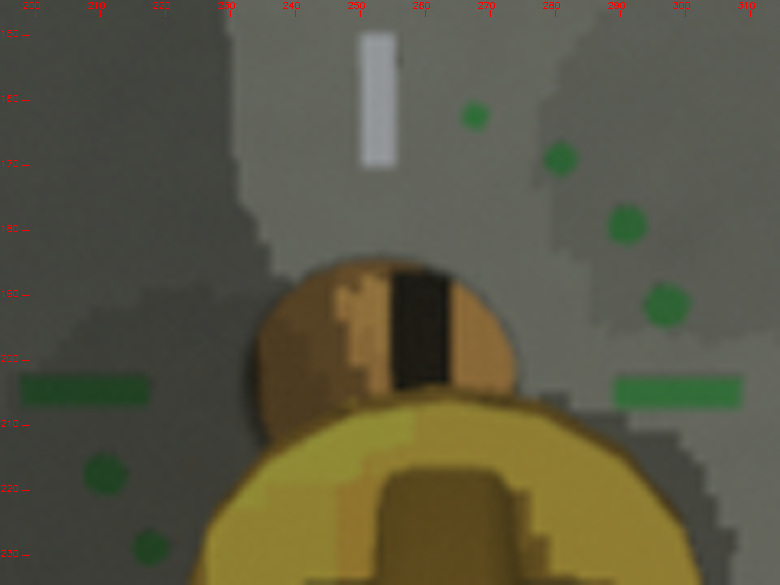

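View pics/c9.png

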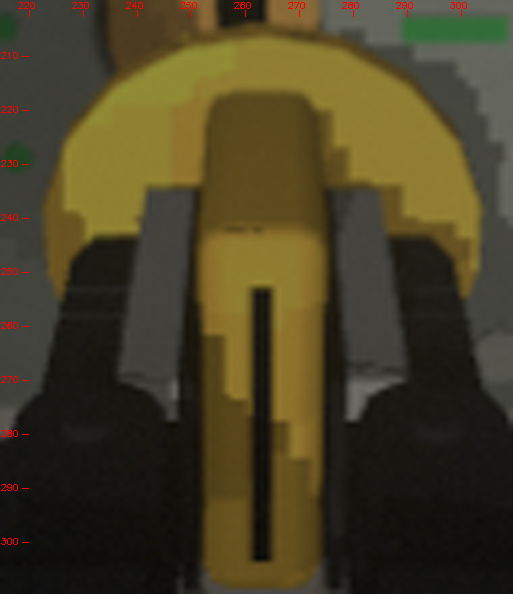

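```bash
python3 - <<'E'
from h import *
from cell import r
c=r.capture("wrist");p=np.load("pics/w7.npy");st=dict(ee_pos=p[:3],tool_rot=p[3:]);R,t=wristRt(c,st)
np.set_printoptions(precision=2,suppress=True)
z=p[2]
w=atz(c,[[263,252.8],[263,303.6]],z+19.6,R,t);print("line",w,w.mean(0))
print("flange",atz(c,[[263.3,240]],z-14.4,R,t))
print("slot top end",atz(c,[[259.2,186],[259.2,204]],46,R,t))
g=atz(c,[[207.65,204.4],[298.9,204.4]],64.5,R,t);print("green",g,g.mean(0),"white",atz(c,[[252.8,149.7],[252.8,170.3]],64.5,R,t))
print("hole top edge",atz(c,[[254,184]],64.5,R,t))
E
```

```text
line [[485.62 128.83 159.55]
 [515.83 128.53 159.55]] [500.73 128.68 159.55]
flange [[497.49 128.88 125.55]]
slot top end [[488.76 125.48  46.  ]
 [505.45 125.24  46.  ]]
green [[498.12  83.61  64.5 ]
 [498.84 157.85  64.5 ]] [498.48 120.73  64.5 ] white [[453.76 121.36  64.5 ]
 [469.92 121.01  64.5 ]]
hole top edge [[481.11 121.72  64.5 ]]
```

{"api": "apply_moves", "payload": {
  "targets": [
    [[0,0,-1.7],0],
    [[0,0,-1.7],0],
    [[8,0,0],0],
    [[8,0,0],0],
    [[8,0,0],0],
    [[7,0,0],0],
    [[5,0,0],0],
    [[3,0,0],0],
    [[0,0,0],0],
    [[0,0,0],0]
  ]
}}

```text
time_s: 13.9
ee_pos: [498.9, 125.5, 101.2]
tool_rot: [-1.281, 1.57, 0.279]
wrist_force: [0.1, 0.3, -0.0]
width: 0.128
```

{"api": "apply_moves", "payload": {
  "targets": [
    [[0,0,0],0],
    [[0,0,0],0],
    [[0,0,0],0],
    [[0,0,0],0],
    [[0,0,0],0],
    [[0,0,0],0],
    [[0,0,0],0],
    [[0,0,0],0],
    [[0,0,0],0],
    [[0,0,0],0]
  ]
}}

```text
time_s: 15.15
ee_pos: [498.7, 125.4, 101.0]
tool_rot: [-1.192, 1.571, 0.368]
wrist_force: [-0.2, -0.0, -1.6]
width: 0.128
```

```bash
python3 - <<'E'
from h import *
from cell import r
s=r.sense();print(s["ee_pos"],s["wrist_force"],s["wrist_torque"]);c=r.capture("wrist")
f=c["frame"];cv2.imwrite("pics/w9.png",f)
np.save("pics/w9.npy",np.r_[s["ee_pos"],s["tool_rot"]])
crop(r.capture("side")["frame"],230,120,320,215,6,"pics/s9.png")
E
```

```text
[498.70488185 125.44283306 100.98335988] [-0.17693573 -0.04864903 -1.59524644] [0.01770627 0.00719488 0.01056029]
```

View pics/w9.png

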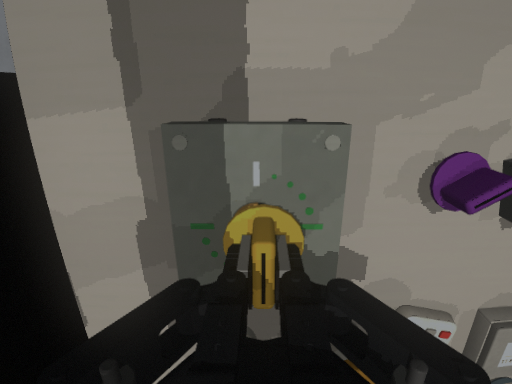

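View pics/s9.png

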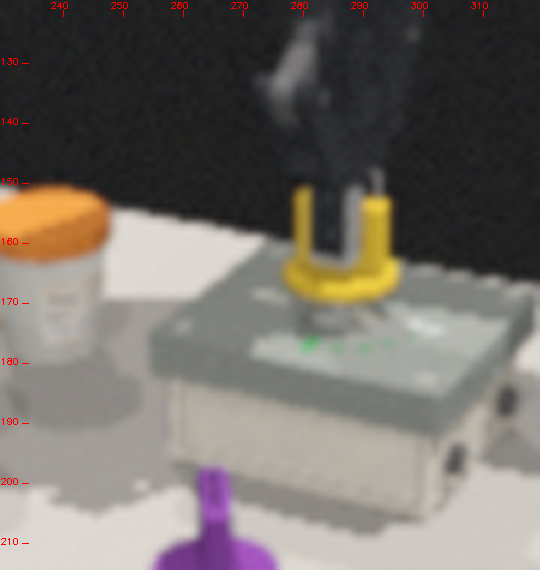

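{"api": "apply_moves", "payload": {
  "targets": [
    [[2,0,0],0],
    [[2,0,0],0],
    [[2,0,0],0],
    [[1.5,0,0],0],
    [[1,0,0],0],
    [[0.5,0,0],0],
    [[0,0,0],0],
    [[0,0,0],0],
    [[0,0,0],0],
    [[0,0,0],0]
  ]
}}

```text
time_s: 16.5
ee_pos: [498.7, 125.4, 92.0]
tool_rot: [-1.756, 1.571, -0.196]
wrist_force: [-0.1, -0.5, -0.6]
width: 0.129
```

{"api": "apply_moves", "payload": {
  "targets": [
    [[0.4,0,0],0],
    [[0.4,0,0],0],
    [[0.4,0,0],0],
    [[0.4,0,0],0],
    [[0.4,0,0],0],
    [[0,0,0],0],
    [[0,0,0],0],
    [[0,0,0],0],
    [[0,0,0],0],
    [[0,0,0],0]
  ]
}}

```text
time_s: 17.75
ee_pos: [498.7, 125.4, 90.0]
tool_rot: [2.453, 1.571, -2.271]
wrist_force: [0.7, -0.1, -0.4]
width: 0.126
```

{"api": "apply_moves", "payload": {
  "targets": [
    [[0.4,0,0],0],
    [[0.4,0,0],0],
    [[0.4,0,0],0],
    [[0.4,0,0],0],
    [[0.4,0,0],0],
    [[0,0,0],0],
    [[0,0,0],0],
    [[0,0,0],0],
    [[0,0,0],0],
    [[0,0,0],0]
  ]
}}

```text
time_s: 19.0
ee_pos: [498.7, 125.4, 88.0]
tool_rot: [1.092, 1.571, 2.652]
wrist_force: [-0.7, 0.7, -0.8]
width: 0.125
```

{"api": "apply_moves", "payload": {
  "targets": [
    [[0.4,0,0],0],
    [[0.4,0,0],0],
    [[0.4,0,0],0],
    [[0.4,0,0],0],
    [[0.4,0,0],0],
    [[0,0,0],0],
    [[0,0,0],0],
    [[0,0,0],0],
    [[0,0,0],0],
    [[0,0,0],0]
  ]
}}

```text
time_s: 20.25
ee_pos: [498.7, 125.4, 86.0]
tool_rot: [-2.868, 1.571, -1.308]
wrist_force: [-0.0, -0.1, -1.6]
width: 0.131
```

{"api": "apply_moves", "payload": {
  "targets": [
    [[0.5,0,0],0],
    [[0.5,0,0],0],
    [[0.5,0,0],0],
    [[0.5,0,0],0],
    [[0.5,0,0],0],
    [[0.5,0,0],0],
    [[0,0,0],0],
    [[0,0,0],0],
    [[0,0,0],0],
    [[0,0,0],0]
  ]
}}

```text
time_s: 21.5
ee_pos: [498.7, 125.4, 83.0]
tool_rot: [2.915, 1.571, -1.808]
wrist_force: [-0.7, -0.9, 0.1]
width: 0.13
```

{"api": "apply_moves", "payload": {
  "targets": [
    [[0.7,0,0],0],
    [[0.7,0,0],0],
    [[0.7,0,0],0],
    [[0.7,0,0],0],
    [[0.6,0,0],0],
    [[0.6,0,0],0],
    [[0,0,0],0],
    [[0,0,0],0],
    [[0,0,0],0],
    [[0,0,0],0]
  ]
}}

```text
time_s: 22.75
ee_pos: [498.7, 125.5, 79.0]
tool_rot: [-1.562, 1.571, -0.002]
wrist_force: [-0.7, -1.0, 5.4]
width: 0.13
```

{"api": "apply_moves", "payload": {
  "targets": [
    [[0.6,0,0],0],
    [[0.6,0,0],0],
    [[0.6,0,0],0],
    [[0.6,0,0],0],
    [[0.6,0,0],0],
    [[0.5,0,0],0],
    [[0,0,0],0],
    [[0,0,0],0],
    [[0,0,0],0],
    [[0,0,0],0]
  ]
}}

```text
time_s: 24.0
ee_pos: [498.7, 125.5, 75.7]
tool_rot: [-2.974, 1.571, -1.414]
wrist_force: [-1.8, -0.9, 6.6]
width: 0.131
```

```bash
python3 - <<'E'
from h import *
from cell import r
s=r.sense();print(s["ee_pos"],s["wrist_force"],s["wrist_torque"],s["q"].round(2))
c=r.capture("wrist");cv2.imwrite("pics/w10.png",c["frame"])
crop(r.capture("side")["frame"],230,120,320,215,6,"pics/s10.png")
E
```

```text
[498.67827759 125.45944654  75.65281517] [-1.83058564 -0.88550031  6.61636171] [-0.1868647   0.42543313 -0.02262589] [ 0.2   0.67 -0.7   1.97  0.64  0.73  0.68]
```

View pics/s10.png

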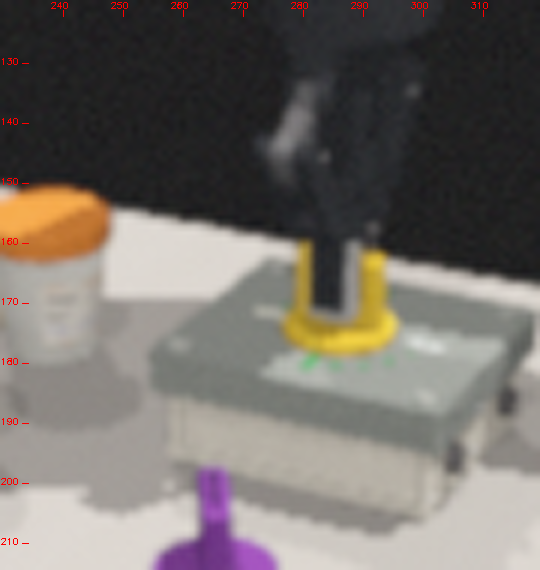

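View pics/w10.png

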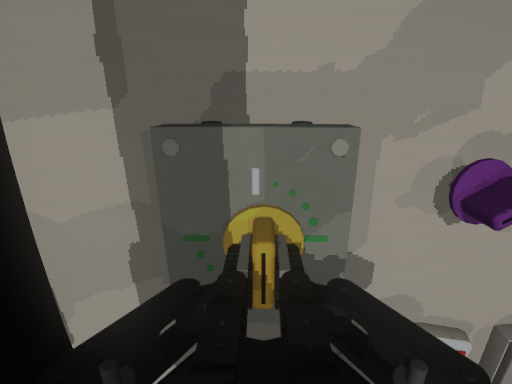

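{"api": "apply_moves", "payload": {
  "targets": [
    [[0.4,0,0],0],
    [[0.4,0,0],0],
    [[0.4,0,0],0],
    [[0.3,0,0],0],
    [[0.2,0,0],0],
    [[0,0,0],0],
    [[0,0,0],0],
    [[0,0,0],0],
    [[0,0,0],0],
    [[0,0,0],0]
  ]
}}

```text
time_s: 25.35
ee_pos: [498.8, 125.5, 74.1]
tool_rot: [-2.423, 1.57, -0.863]
wrist_force: [-2.2, -1.1, 7.9]
width: 0.126
```

{"api": "apply_moves", "payload": {
  "targets": [
    [[0.3,0,0],0],
    [[0.2,0,0],0],
    [[0,0,0],0],
    [[0,0,0],0.06],
    [[0,0,0],0.08],
    [[0,0,0],0.08],
    [[0,0,0],0.08],
    [[0,0,0],0],
    [[0,0,0],0],
    [[0,0,0],0]
  ]
}}

```text
time_s: 26.6
ee_pos: [499.8, 126.1, 74.0]
tool_rot: [-0.822, 1.568, 0.438]
wrist_force: [-0.5, 0.3, 9.7]
width: 0.13
```

```bash
cat > st.py <<'E'
from cell import r
import numpy as np
from scipy.spatial.transform import Rotation as Ro
s=r.sense();R=Ro.from_euler('xyz',s["tool_rot"]).as_matrix()
print(s["time_s"],"pos",s["ee_pos"].round(2),"F",s["wrist_force"].round(2),"T",s["wrist_torque"].round(2),"q",s["q"].round(2),"head",np.arctan2(R[1,2],R[0,2]).round(3),"down",R[:,0].round(4),s["width"])
E
python3 st.py
```

```text
26.6 pos [499.78 126.15  74.04] F [-0.46  0.33  9.66] T [-0.1   0.24 -0.07] q [ 0.15  0.65 -0.63  1.97  0.59  0.7   0.42] head 1.26 down [ 0.0022  0.001  -1.    ] 0.13018277550552992
```

{"api": "apply_moves", "payload": {
  "targets": [
    [[0.1,0,0],0.08],
    [[0,0,0],0.08],
    [[0,0,0],0.08],
    [[0,0,0],0.08],
    [[0,0,0],0.08],
    [[0,0,0],0.08],
    [[0,0,0],0],
    [[0,0,0],0],
    [[0,0,0],0],
    [[0,0,0],0]
  ]
}}

```text
time_s: 27.85
ee_pos: [500.1, 126.0, 74.0]
tool_rot: [-0.454, 1.568, 0.326]
wrist_force: [0.2, -0.8, 10.1]
width: 0.131
```

```bash
python3 st.py
```

```text
27.85 pos [500.09 125.99  74.02] F [ 0.17 -0.83 10.14] T [-0.14  0.16 -0.07] q [ 0.07  0.62 -0.51  1.98  0.48  0.66  0.03] head 0.78 down [ 2.7e-03  9.0e-04 -1.0e+00] 0.1310990101813714
```

{"api": "apply_moves", "payload": {
  "targets": [
    [[0.1,0,0],0.08],
    [[0,0,0],0.08],
    [[0,0,0],0.08],
    [[0,0,0],0.08],
    [[0,0,0],0.08],
    [[0,0,0],0.08],
    [[0,0,0],0],
    [[0,0,0],0],
    [[0,0,0],0],
    [[0,0,0],0]
  ]
}}

```text
time_s: 29.1
ee_pos: [500.1, 125.9, 73.9]
tool_rot: [-0.014, 1.568, 0.286]
wrist_force: [-1.4, -0.4, 9.7]
width: 0.129
```

```bash
python3 st.py
```

```text
29.1 pos [500.13 125.91  73.92] F [-1.41 -0.37  9.68] T [-0.13  0.21 -0.12] q [-0.02  0.6  -0.39  1.98  0.38  0.63 -0.36] head 0.3 down [ 2.8e-03  8.0e-04 -1.0e+00] 0.12871752450016985
```

{"api": "apply_moves", "payload": {
  "targets": [
    [[0,0,0],0.07],
    [[0,0,0],0.07],
    [[0,0,0],0.07],
    [[0,0,0],0.06],
    [[0,0,0],0.05],
    [[0,0,0],0],
    [[0,0,0],0],
    [[0,0,0],0],
    [[0,0,0],0],
    [[0,0,0],0]
  ]
}}

```text
time_s: 30.35
ee_pos: [500.1, 125.8, 73.9]
tool_rot: [0.291, 1.568, 0.271]
wrist_force: [-0.6, -0.8, 9.2]
width: 0.129
```

```bash
python3 st.py; python3 - <<'E'
import cv2
from cell import r
cv2.imwrite("pics/w11.png",r.capture("wrist")["frame"])
E
```

```text
30.35 pos [500.11 125.84  73.9 ] F [-0.6  -0.76  9.25] T [-0.1   0.18 -0.07] q [-0.09  0.58 -0.31  1.99  0.3   0.61 -0.62] head -0.02 down [ 2.7e-03  8.0e-04 -1.0e+00] 0.12927662223362538
```

View pics/w11.png

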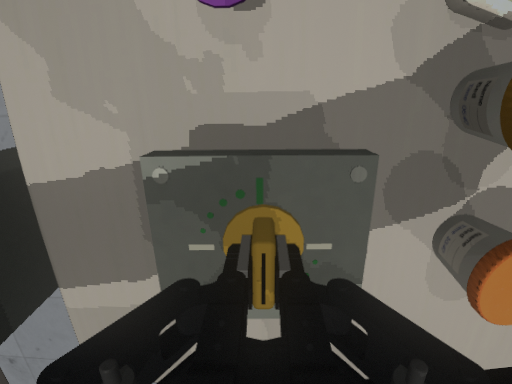

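{"api": "apply_moves", "payload": {
  "targets": [
    [[-0.5,0,0],0],
    [[-0.5,0,0],0],
    [[-0.5,0,0],0],
    [[-0.5,0,0],0],
    [[-0.5,0,0],0],
    [[-0.5,0,0],0],
    [[-0.3,0,0],0],
    [[0,0,0],0],
    [[0,0,0],0],
    [[0,0,0],0]
  ]
}}

```text
time_s: 31.65
ee_pos: [500.1, 125.8, 77.0]
tool_rot: [0.322, 1.568, 0.302]
wrist_force: [1.0, 0.1, 6.6]
width: 0.123
```

```bash
python3 st.py
```

```text
31.65 pos [500.08 125.83  76.98] F [1.03 0.11 6.61] T [-0.02 -0.05 -0.1 ] q [-0.08  0.58 -0.32  1.99  0.3   0.62 -0.62] head -0.02 down [ 2.7e-03  8.0e-04 -1.0e+00] 0.12340251543625401
```

{"api": "apply_moves", "payload": {
  "targets": [
    [[-0.3,0,0],0],
    [[-0.3,0,0],0],
    [[-0.3,0,0],0],
    [[-0.3,0,0],0],
    [[0,0,0],0],
    [[0,0,0],0],
    [[0,0,0],0],
    [[0,0,0],0],
    [[0,0,0],0],
    [[0,0,0],0]
  ]
}}

```text
time_s: 32.9
ee_pos: [500.0, 125.8, 77.9]
tool_rot: [0.385, 1.568, 0.365]
wrist_force: [5.1, 0.8, 1.9]
width: 0.134
```

```bash
python3 st.py
```

```text
32.9 pos [499.99 125.83  77.92] F [5.12 0.78 1.86] T [ 0.16 -1.21  0.05] q [-0.08  0.58 -0.32  1.98  0.3   0.62 -0.62] head -0.02 down [ 0.0025  0.001  -1.    ] 0.13369258390565628
```

```bash
python3 - <<'E'
from cell import r
from h import *
crop(r.capture("side")["frame"],230,120,320,215,6,"pics/s12.png")
E
```

```text
(no output)
```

View pics/s12.png

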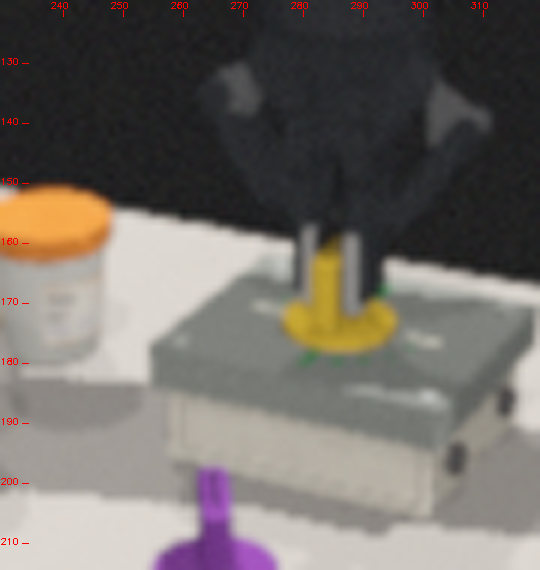

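{"api": "apply_moves", "payload": {
  "targets": [
    [[0,0,0],0],
    [[0,0,0],0],
    [[0,0,0],0],
    [[0,0,0],0],
    [[0,0,0],0],
    [[0,0,0],0],
    [[0,0,0],0],
    [[0,0,0],0],
    [[0,0,0],0],
    [[0,0,0],0]
  ],
  "claw": 0.6
}}

```text
time_s: 34.2
ee_pos: [498.7, 125.5, 77.6]
tool_rot: [2.198, 1.571, 2.178]
wrist_force: [-0.3, 0.2, 0.2]
width: 0.598
```

```bash
python3 st.py;  python3 - <<'E'
from cell import r
from h import *
crop(r.capture("side")["frame"],230,120,320,215,6,"pics/s13.png")
cv2.imwrite("pics/w13.png",r.capture("wrist")["frame"])
E
```

```text
34.2 pos [498.68 125.46  77.57] F [-0.35  0.25  0.18] T [-0.01 -0.03  0.  ] q [-0.08  0.58 -0.32  1.99  0.3   0.62 -0.62] head -0.02 down [-0.  0. -1.] 0.5980413983987971
```

View pics/s13.png

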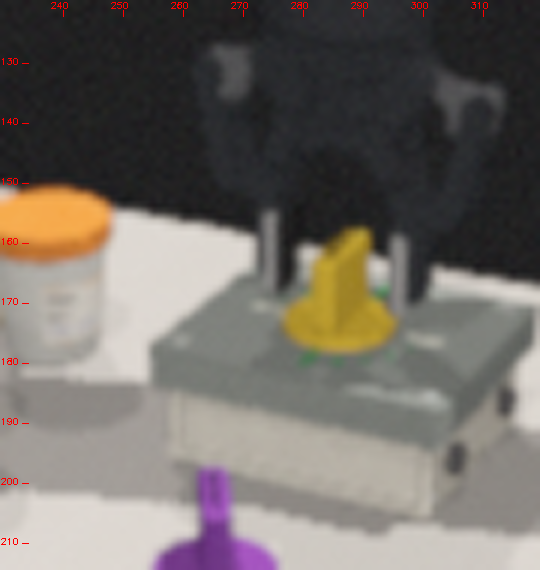

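View pics/w13.png

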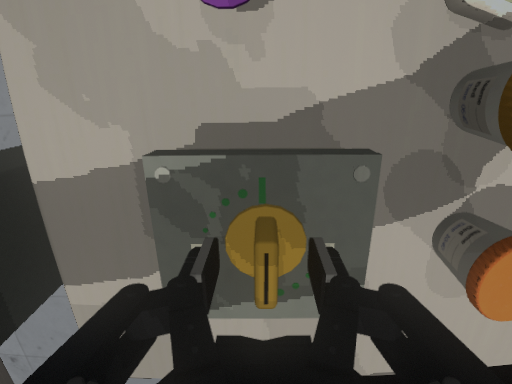

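{"api": "apply_moves", "payload": {
  "targets": [
    [[-8,0,0],0],
    [[-12,0,0],0],
    [[-15,0,0],0],
    [[-18,0,0],0],
    [[-20,0,0],0],
    [[-20,0,0],0],
    [[-20,0,0],0],
    [[-10,0,0],0],
    [[0,0,0],0],
    [[0,0,0],0]
  ]
}}

```text
time_s: 35.55
ee_pos: [498.2, 125.2, 200.0]
tool_rot: [-2.784, 1.57, -2.804]
wrist_force: [-0.1, 0.2, 0.3]
width: 0.602
```

```bash
python3 st.py;  python3 - <<'E'
from cell import r
from h import *
np.set_printoptions(precision=2,suppress=True)
c=r.capture("side")
crop(c["frame"],200,140,330,235,6,"pics/s14.png")
print("predicted side wing top 97.5, flange ctr 61",proj(c,[[499.5,125.5,97.5],[499.5,125.5,63.5]]))
cv2.imwrite("pics/t14.png",r.capture("top")["frame"])
w=r.capture("wrist");cv2.imwrite("pics/w14.png",w["frame"])
E
```

```text
35.55 pos [498.21 125.21 200.05] F [-0.11  0.15  0.31] T [0.01 0.05 0.02] q [-0.02  0.39 -0.39  1.91  0.19  0.88 -0.52] head -0.02 down [-1.1e-03 -4.0e-04 -1.0e+00] 0.6023792555438592
predicted side wing top 97.5, flange ctr 61 [[286.63 160.44]
 [286.37 172.47]]
```

View pics/s14.png

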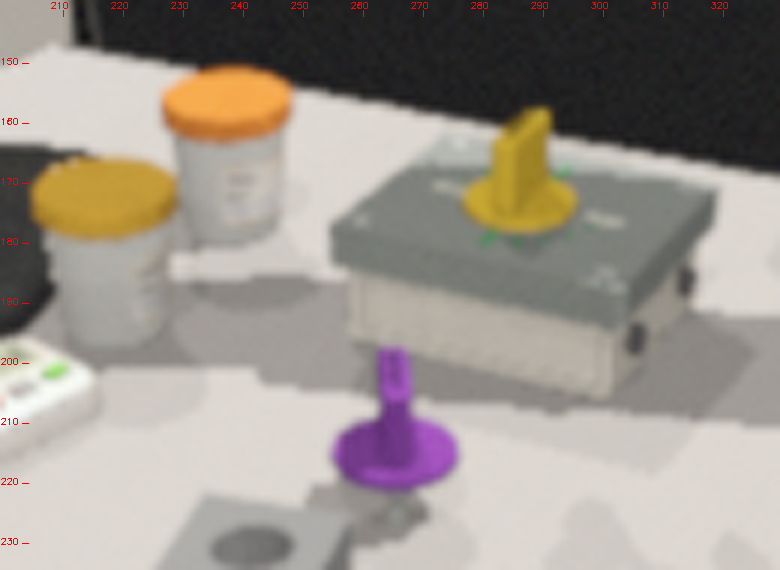

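View pics/w14.png

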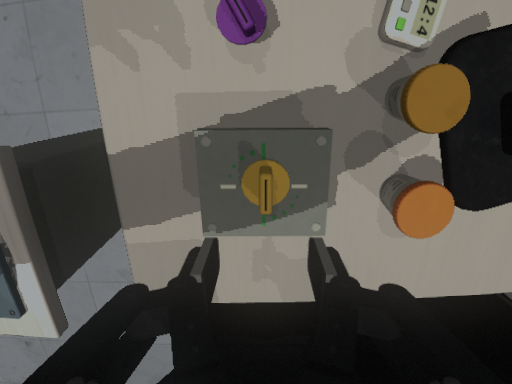

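```bash
python3 -c "
from cell import r
print(r.finish_job())"
```

```text
the job is handed in; nothing more can be done
None
```

I locked the yellow fastener in the chamber and handed the job in at about 36 s. No verdict was reported, so the result rests on my own checks.

- **Route:** I took the fastener from the stand by its wing and lined its crossbar up with the slot, which the wrist camera showed about 4.5 mm off the hole's centre in y. It went into the slot with almost no force, and I pressed the lid to about 10 mm. I then turned it about 1.57 rad clockwise and eased it up until the bar caught in its groove.
- **Force:** the highest wrist force I read was about 10 N, against the 35 N limit. I only read it at the end of each move, so a brief peak between readings would not have shown.
- **Lock:** the upward force dropped from 6.6 N to 1.9 N over the last 0.9 mm, and stayed near zero after I let go. The tool height at release puts the fastener's lower end at about 34 mm.
- **Side load before release:** there was a sideways force of about 5 N and a moment of 1.2 N m as the bar caught. Both disappeared when the jaws opened.
- **Last pictures:** the fastener stands upright with its wing along the green marks, holding the lid down. The flange sits within a pixel of where the locked height predicts. The gripper is well clear, and the cups and the visible part of the timer look unmoved.
- **Not measured:** I judged the lid's exact depth only from the fastener's height.

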